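Rack a gauge template on edge

TASK

Take the large flat template out of the slanted rest and stand it on its straight edge in the empty slot of the rack, stepped edge up, fully down on the slot's floor and about centred along the slot. Lower it in and let go only once it stands on the floor of the slot; leave the two small templates and the dark bush where they are.

Things in the scene. Friction and masses are not known exactly. Their poses are not given: they have to be found in the camera images.
- template_center (a point): Centre of the large template, a loose aluminium plate 8 mm thick (its x), 100 mm wide (y), 130 mm high (z, towards the stepped edge), about 0.3 kg; 65 mm above its straight bottom edge. The middle 44 mm of its top reach full height; the steps beside it are 22 mm (+y) and 12 mm (-y) lower. It starts in the rest leaning 30 degrees from vertical, top towards +y, the side of the rack; grip it across the thickness.
- rest: Fixed slanted rest, 120 x 116 mm, 90 mm high, grey base, dark steel cradle. Origin on the bench, below the middle of the template's bottom edge (30 mm up). Its sloping back covers the lower 66 mm of the template's -x (under) face, a lip the lower 22 mm of the other face with 4 mm play; the upper 64 mm are free. Draw the template out along its own z, 70 mm or more.
- free_slot (a point): Middle of the floor of the rack's one empty slot, 14 mm above the bench. The slot is 12 mm wide (x) and 110 mm long (y, open ends); z is up. Its cheeks are 34 mm high above the floor, topped by flared lead-ins that end about 43 mm above the floor and widen to about 22 mm. The template may go in either way round (half a turn about z).
- rack: The rack, fixed: grey base 176 x 130 x 8 mm with three equal dark slots side by side along its x, 52 mm apart centre to centre, slots running along its y; any of the three may be the empty one. Origin under the centre.
- small_template_0_center (a point): Centre of a loose small aluminium template, 8 x 90 mm and 96 mm high, standing upright in one rack slot on the same floor height; half-way up (48 mm).
- small_template_1_center (a point): Centre of a loose small aluminium template, 8 x 80 mm and 90 mm high, standing upright in another rack slot; half-way up (45 mm).
- bush_center (a point): Centre of a dark stepped steel bush, 56 mm across and 53 mm high, loose on the bench between rest and rack; a bystander.

How it is judged (in metres and radians):
On the way:
1. the large template is drawn clear of the rest (distance between template_center and rest above 0.17 m and contact force between template and the fingers above 0.5 N), for 0.1 s.
At the end, for the whole second after the job is handed in: The large template stands at rest and released in the empty slot, stepped edge up: its bottom edge within 4 mm of the slot's floor, within 10 degrees of upright, centred along the slot within 18 mm (z of template_center in the frame of free_slot between 0.061 and 0.069 m and x of template_center in the frame of free_slot between -0.015 and 0.015 m and y of template_center in the frame of free_slot between -0.018 and 0.018 m and angle between template_center's own z axis and vertical below 0.17 rad and angle between the y axis of template_center and the y axis of free_slot, either way round below 0.1 rad and linear speed of template below 0.02 m/s and contact force between template and the fingers below 0.05 N); the robot touches nothing.
It fails at once if the large template is let go over the slot while its bottom edge is more than 12 mm above the slot's floor (horizontal distance between template_center and free_slot below 0.03 m and z of template_center in the frame of free_slot between 0.077 and 0.3 m and contact force between template and the fingers below 0.02 N).
It fails at once if a small template is displaced by more than 20 mm (distance of small_template_0_center from where it was at the start of the episode above 0.02 m).
It fails at once if a small template is displaced by more than 20 mm (distance of small_template_1_center from where it was at the start of the episode above 0.02 m).
It fails at once if the bush is displaced by more than 20 mm (distance of bush_center from where it was at the start of the episode above 0.02 m).
It also fails if it takes over 40 s, if anything falls off the work surface, if the arm or the gripper's body presses on something with over 40 N, if the wrist force passes 120 N, or if a joint passes its speed limit or range.

ROBOT

A 6-joint arm with a two-finger parallel gripper is mounted at the origin on a cart in front of the work surface, level with it; the furniture and walls round the work are solid. World frame = base frame: x ahead of the robot, y to its left, z up, the work surface at z = 0. Lengths are in m, angles in degrees, forces in N, time in s.
With the tool pointing down it reaches from about 0.325 to 0.9 m from the base axis. Payload 6.1 kg.
Tool frame: the origin (TCP) lies at the centre of the arm's flange, where the gripper is bolted on; the fingertips stand 182 mm ahead of it and the grasp point (between the pads) lies 164 mm ahead of it; z points along the fingers, y is the direction in which the jaws open and shut (so a half turn about z gives the same grasp; the last joint's range is limited). The gripper opens to 87 mm and grips with 3 to 60 N. Pads are 19 mm wide; open, the fingers measure 117 mm over their backs; the gripper's body (75 mm by 190 mm) begins 51 mm behind the grasp point.
Start: joints at [68.921, 12.628, 87.462, -0, 79.91, -7.225], TCP at [0.15, 0.607, 0.405] pointing down, gripper open.
Joint ranges: [-170.65, 170.65], [-52.31, 119.04], [5.05, 147.46], [-71.25, 251.25], [11.57, 151.72], [-153.62, 153.62]. Speed limits (degrees/s): [147.25, 147.25, 172.46, 180, 180, 180].

INTERFACE

Orientations are given as [roll, pitch, yaw] about the fixed x, y, z axes, in that order (R = Rz(yaw) Ry(pitch) Rx(roll)).
In Python, from rig import ctrl gives the robot as it stands.
- The arm moves only by the tool play_rows, never from a script. Its argument "series" is a list that holds one entry, the list of rows, each a list of 7 numbers: the closure in counts, from 0 (fully open) to 255 (shut), then the shift along the tool's x, y, z normalised to -1 to 1, where 1 is 0.2 m, then the turn, a rotation vector about the tool's x, y, z normalised to -1 to 1, where 1 is 90 degrees. In form: [[[gripper, tx, ty, tz, rx, ry, rz], ...]]. A call has 1 to 20 rows; each row is the pose to reach, as a shift and turn from the pose commanded when the call began, along the tool's axes at that moment; what a row does not reach only later rows make up. A row lasts 1/8 s, in which the tool goes at most 62.5 mm and 10.7 degrees, less where a joint would pass 70% of its speed; a pose out of reach is approached as far as the arm can. A call with a number of a shift or a turn outside -1 to 1 is refused whole. A call with a gripper value outside its range is refused whole. The fingers move at their own pace and stop on an object; "squeeze" is the grip in N (left out, the last holds). Time passes only in rows, so rows that repeat a pose let the fingers close. It gives the time, the measured TCP pose, the force and the opening at its end, in the units of the state.
- ctrl.sense(): the state, without advancing time (a new reading comes with each control period).
- ctrl.read_camera(name): name is "side" or "top" or "wrist"; returns a dict with "color" (480x640x3 uint8, blue, green, red), "camera_matrix" (3x3 intrinsics, pixels), "k1" (the pictures are not rectified: a ray, as slopes to the right and down, at radius r is drawn at 1 + k1 r^2 times it, then the intrinsics apply), "world_to_cam" (4x4, takes a point from world to camera coordinates). Camera axes: x right, y down, z forward; pixel columns grow to the right and rows downward; lengths in m; the calibration is good to about 2 mm. A picture is of the moment at which its call begins. There is no depth.
- ctrl.close_job(): hands the job in, once; it reports no verdict.
The state is a dict: "time_s": time; "joint_positions": joint angles; "qvel": joint speeds; "joint_torque": joint torques, N m; "ee_pos": TCP position; "eef_rot": TCP orientation; "wrist_force": force on the tool from outside, world axes, zero at the start; "wrist_torque": the same for the moment, N m; "gripper_width": finger opening in m.
Only numpy, scipy, OpenCV 4.12 (cv2) and the standard library are available. Lean on these libraries where they do the work, as an engineer would, in place of code of your own. Each camera call takes 0.05 s, during which the arm holds its last target.

## Working session

There is one attempt and no reset: what is moved stays moved. The work goes in short steps, Python scripts to look and compute and a tool call to move; the robot and the scene stay as the last step left them, time stands still between calls to the robot, and variables do not carry over. Pictures are saved under pics/ and viewed, and the job is handed in when it is done.

Besides the shell and the picture viewer there is one more tool, called after "Call:" as name(argument=value, ...), one argument or row to a line, values as JSON. play_rows: Moves the arm, as the interface text tells. Its arguments: {"type":"object","properties":{"series":{"type":"array"},"squeeze":{"type":"number"}},"required":["series"]}

```bash
ls; mkdir -p pics; cat > h.py <<'E'
import numpy as np, cv2, json, pickle
from rig import ctrl
def grab(names,tag):
    out={}
    for n in names:
        d=ctrl.read_camera(n); cv2.imwrite(f'pics/{tag}_{n}.png',d['color']); out[n]=d
    pickle.dump(out,open(f'pics/{tag}.pkl','wb')); return out
def ray(d,uv):
    K=np.array(d['camera_matrix'],float);T=np.array(d['world_to_cam'],float);k1=float(d['k1'])
    p=cv2.undistortPoints(np.array([[uv]],float),K,np.array([k1,0,0,0.]))[0,0]
    R=T[:3,:3];o=-R.T@T[:3,3];v=R.T@np.array([p[0],p[1],1]);return o,v/np.linalg.norm(v)
def onz(d,uv,z):
    o,v=ray(d,uv);return o+v*(z-o[2])/v[2]
def proj(d,P):
    K=np.array(d['camera_matrix'],float);T=np.array(d['world_to_cam'],float)
    r,_=cv2.Rodrigues(T[:3,:3]);return cv2.projectPoints(np.array(P,float).reshape(-1,1,3),r,T[:3,3],K,np.array([float(d['k1']),0,0,0]))[0][:,0]
def tri(d1,u1,d2,u2):
    A=np.zeros((3,3));b=np.zeros(3);rs=[ray(d1,u1),ray(d2,u2)]
    for o,v in rs:
        M=np.eye(3)-np.outer(v,v);A+=M;b+=M@o
    X=np.linalg.solve(A,b);return X,[np.linalg.norm((np.eye(3)-np.outer(v,v))@(X-o)) for o,v in rs]
def load(tag): return pickle.load(open(f'pics/{tag}.pkl','rb'))
E
python3 - <<'E'
from h import *
o=grab(['side','top','wrist'],'a')
for n,d in o.items(): print(n,d['k1'],np.round(d['camera_matrix'],1).tolist(),np.round(d['world_to_cam'],3).tolist())
print(ctrl.sense())
E
```

```text
pics
side -0.050402229167279086 [[580.2, 0.0, 328.2], [0.0, 580.2, 245.2], [0.0, 0.0, 1.0]] [[-0.997, -0.073, 0.023, 0.501], [-0.047, 0.346, -0.937, 0.142], [0.06, -0.935, -0.349, 1.215], [0.0, 0.0, 0.0, 1.0]]
top -0.007787204414554093 [[474.8, 0.0, 313.8], [0.0, 474.8, 242.9], [0.0, 0.0, 1.0]] [[0.102, -0.995, -0.003, -0.136], [-0.969, -0.099, -0.226, 0.51], [0.224, 0.026, -0.974, 0.996], [0.0, 0.0, 0.0, 1.0]]
wrist -0.047903750243534916 [[432.7, 0.0, 315.6], [0.0, 432.7, 249.0], [0.0, 0.0, 1.0]] [[0.24, 0.971, -0.001, -0.625], [0.938, -0.231, 0.26, -0.032], [0.252, -0.063, -0.966, 0.389], [0.0, 0.0, 0.0, 1.0]]
{'time_s': 0.15, 'joint_positions': array([ 6.89228537e+01,  1.26662175e+01,  8.75105916e+01,  4.04642842e-04,
        7.99106686e+01, -7.22351733e+00]), 'qvel': array([ 0.03972115, -0.23700836, -0.27784051, -0.00722986,  0.07142996,
        0.04149522]), 'joint_torque': array([ 9.15285709e-04, -4.95188320e+01, -3.87879002e+01,  6.98835729e-02,
        5.30873914e-02, -6.34475282e-05]), 'ee_pos': array([0.1495643 , 0.60663006, 0.40387477]), 'eef_rot': array([-1.79913267e+02, -1.13945860e-02,  1.66146291e+02]), 'wrist_force': array([-0.09366713, -0.42509363, -0.0097663 ]), 'wrist_torque': array([-0.02473356, -0.0272807 ,  0.06303864]), 'gripper_width': 0.08722055383151507}
```

View pics/a_side.png

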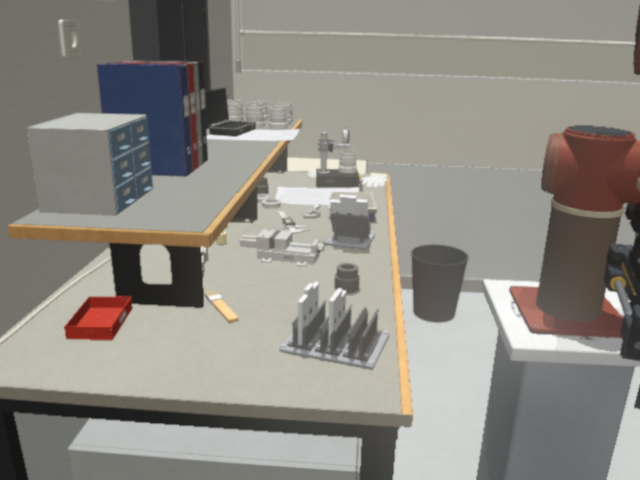

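View pics/a_top.png

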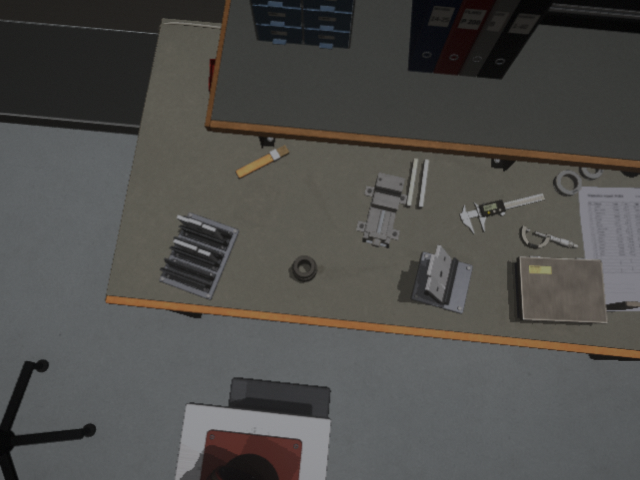

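View pics/a_wrist.png

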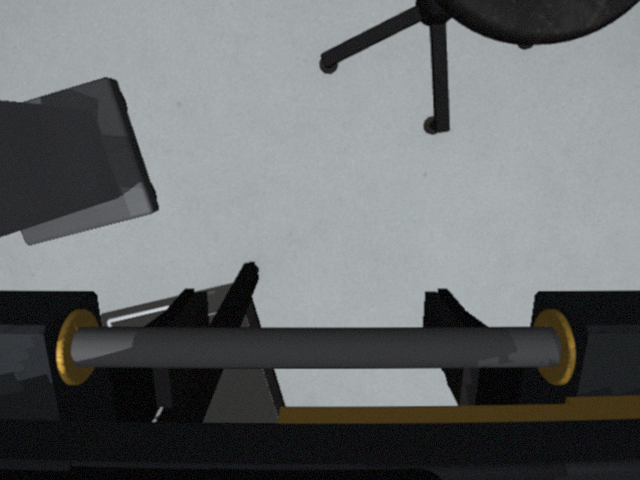

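The side and top views show the rack near top-px (200,255) with its empty slot at the robot-side end. The bush is at (303,268) and the rest with the template at (440,280). I'll zoom in next.

```bash
python3 - <<'E'
from h import *
o=load('a')
t=o['top']['color']
def z(im,x0,y0,x1,y1,s,f): 
    cv2.imwrite(f,cv2.resize(im[y0:y1,x0:x1],None,fx=s,fy=s,interpolation=cv2.INTER_CUBIC))
z(t,150,205,245,305,6,'pics/zt_rack.png')
z(t,400,235,480,320,7,'pics/zt_rest.png')
s=o['side']['color']
z(s,275,275,395,370,6,'pics/zs_rack.png')
z(s,315,180,385,255,7,'pics/zs_rest.png')
for uv in [(440,280),(200,255),(303,268)]: print(onz(o['top'],uv,0.03))
E
```

```text
[ 0.47195502 -0.37225405  0.03      ]
[0.47368576 0.1718249  0.03      ]
[ 0.46779878 -0.06403563  0.03      ]
```

View pics/zt_rack.png

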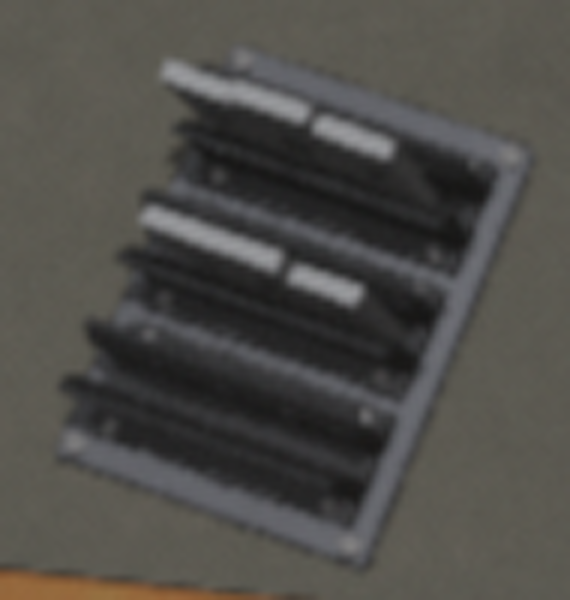

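View pics/zt_rest.png

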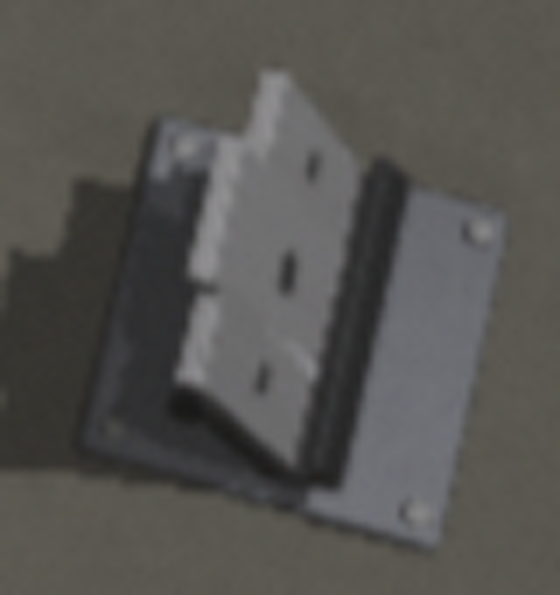

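View pics/zs_rack.png

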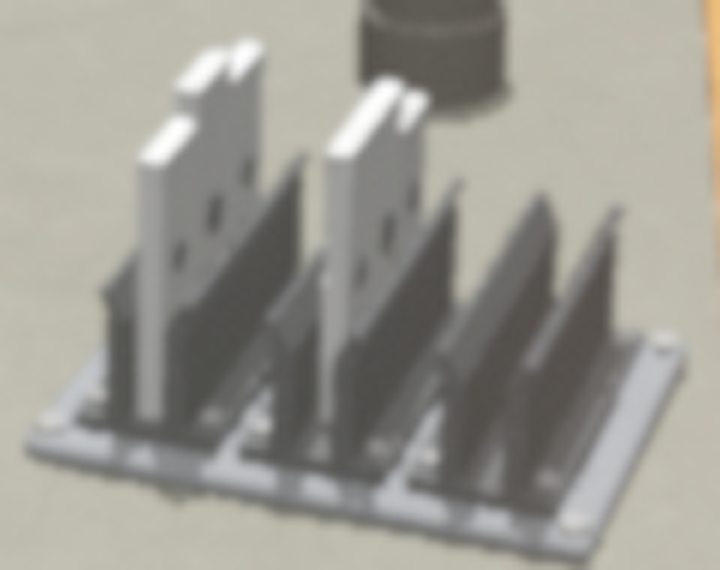

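View pics/zs_rest.png

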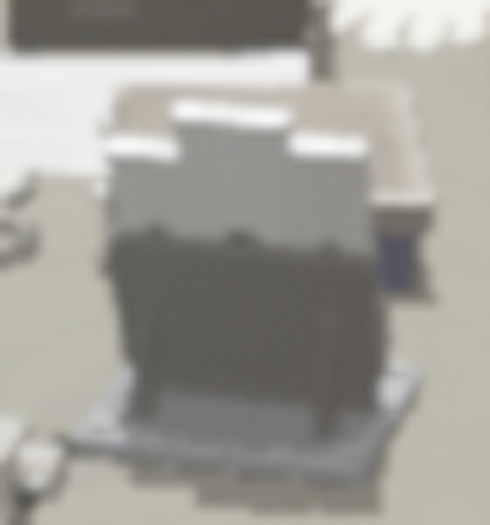

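```bash
cat > m.py <<'E'
from h import *
o=load('a');T=o['top'];S=o['side']
up=lambda p,x0,y0,s:((p[0]+.5)/s-.5+x0,(p[1]+.5)/s-.5+y0)
rk=[up(p,150,205,6) for p in [(60,455),(362,563),(526,158),(238,50)]]
W=np.array([onz(T,p,.008) for p in rk]);print('rack',W.round(4).tolist())
for i in range(4): print(np.linalg.norm(W[i]-W[(i+1)%4]).round(4))
print('centre',W.mean(0)); e=(W[3]-W[0]+W[2]-W[1]);print('x dir deg',np.degrees(np.arctan2(e[1],e[0])));e=(W[0]-W[1]+W[3]-W[2]);print('y dir',np.degrees(np.arctan2(e[1],e[0])))
srk=[up(p,275,275,6) for p in [(25,450),(590,556),(688,350)]]
print('side rack',[onz(S,p,.004).round(4).tolist() for p in srk])
# template top corners of full-height middle 44mm & ends: upper edge of -x.. side view/ top view
rs=[up(p,400,235,7) for p in [(85,445),(437,548),(505,212),(155,120)]]
for z in (.0,.008):
  V=np.array([onz(T,p,z) for p in rs]);print('rest',z,V.round(4).tolist(),[np.linalg.norm(V[i]-V[(i+1)%4]).round(4) for i in range(4)],V.mean(0))
E
python3 m.py
```

```text
rack [[0.4094, 0.2607, 0.008], [0.3804, 0.1396, 0.008], [0.5435, 0.0997, 0.008], [0.5755, 0.219, 0.008]]
0.1245
0.1679
0.1234
0.1713
centre [0.47721738 0.17974729 0.008     ]
x dir deg -13.919650920748007
y dir 75.76459174597613
side rack [[0.5761, 0.2202, 0.004], [0.4069, 0.2605, 0.004], [0.3758, 0.1358, 0.004]]
rest 0.0 [[0.4289, -0.3172, 0.0], [0.4071, -0.4326, 0.0], [0.5202, -0.4514, 0.0], [0.5396, -0.3343, -0.0]] [np.float64(0.1174), np.float64(0.1146), np.float64(0.1187), np.float64(0.112)] [ 4.73947478e-01 -3.83900386e-01 -5.55111512e-17]
rest 0.008 [[0.4278, -0.3157, 0.008], [0.4062, -0.4302, 0.008], [0.5185, -0.4489, 0.008], [0.5377, -0.3327, 0.008]] [np.float64(0.1166), np.float64(0.1138), np.float64(0.1178), np.float64(0.1112)] [ 0.47255579 -0.3818849   0.008     ]
```

```bash
cat >> m.py <<'E'
print('top edge mid',tri(T,up((213,210),400,235,7),S,up((232,113),315,180,7)))
print('top a',tri(T,up((232,140),400,235,7),S,up((174,108),315,180,7)))
print('top b',tri(T,up((200,280),400,235,7),S,up((290,117),315,180,7)))
print('bush',onz(T,(304,266),.053))
E
python3 m.py|tail -4
```

```text
top edge mid (array([ 0.48001432, -0.32230466,  0.14503314]), [np.float64(0.000817172448932142), np.float64(0.0008171724489321364)])
top a (array([ 0.50141292, -0.32687544,  0.14471171]), [np.float64(0.0005807388073311897), np.float64(0.0005807388073313786)])
top b (array([ 0.45892153, -0.31949636,  0.14526742]), [np.float64(0.0011550029041034115), np.float64(0.001155002904103532)])
bush [ 0.46849247 -0.06676328  0.053     ]
```

```bash
cat > k.py <<'E'
from h import *
from scipy.spatial.transform import Rotation as Ro
def rget(): 
    s=ctrl.sense(); return np.array(s['ee_pos']),Ro.from_euler('xyz',s['eef_rot'],degrees=True)
def cmd():
    c=json.load(open('cmd.json'));return np.array(c['p']),Ro.from_quat(c['q'])
def setcmd(p,R): json.dump({'p':list(p),'q':list(R.as_quat())},open('cmd.json','w'))
def applied(row):
    p,R=cmd();v=np.array(row,float);setcmd(p+R.apply(v[:3]*.2),R*Ro.from_rotvec(v[3:]*np.pi/2))
def goal(p,R):
    p0,R0=cmd();return np.r_[R0.inv().apply(np.array(p)-p0)/.2,(R0.inv()*R).as_rotvec()/(np.pi/2)]
def show():
    p,R=rget();pc,Rc=cmd();s=ctrl.sense()
    print('t',s['time_s'],'meas',p.round(4),'err mm',((p-pc)*1000).round(1),'rot err',np.degrees((Rc.inv()*R).magnitude()).round(2),'F',np.round(s['wrist_force'],1),'T',np.round(s['wrist_torque'],2),'w',round(s['gripper_width'],4),'j',np.round(s['joint_positions'],1))
def frame(zax,yax):
    z=np.array(zax)/np.linalg.norm(zax);y=np.array(yax)-z*np.dot(z,yax);y/=np.linalg.norm(y)
    return Ro.from_matrix(np.c_[np.cross(y,z),y,z])
E
python3 - <<'E'
from k import *
setcmd([.15,.607,.405],Ro.from_euler('xyz',[180,0,166.146],degrees=True))
show()
d=load('a')['wrist'];Tm=np.array(d['world_to_cam']);c=-Tm[:3,:3].T@Tm[:3,3]
p,R=cmd();print('cam in tool',R.inv().apply(c-p),'\n',(Tm[:3,:3]@R.as_matrix()).T)
# slot frame view
a=np.radians(76);sy=np.array([np.cos(a),np.sin(a),0]);sx=np.array([sy[1],-sy[0],0])
print('sx',sx,'sy',sy)
E
```

```text
t 0.15 meas [0.1496 0.6066 0.4039] err mm [-0.4 -0.4 -1.1] rot err 0.09 F [-0.1 -0.4 -0. ] T [-0.02 -0.03  0.06] w 0.0872 j [68.9 12.7 87.5  0.  79.9 -7.2]
cam in tool [0.07036191 0.00024433 0.02189001] 
 [[-2.15688926e-04 -9.65741465e-01 -2.59506022e-01]
 [ 9.99999186e-01  1.18066758e-04 -1.27053203e-03]
 [ 1.25764450e-03 -2.59506085e-01  9.65740654e-01]]
sx [ 0.97029573 -0.2419219   0.        ] sy [0.2419219  0.97029573 0.        ]
```

Call:
play_rows(
  series=[
    [[0, -0.93, -0.845, 0, 0, 0, 0], [0, -0.93, -0.845, 0, 0, 0, 0], [0, -0.93, -0.845, 0, 0, 0, 0], [0, -0.93, -0.845, 0, 0, 0, 0], [0, -0.93, -0.845, 0, 0, 0, 0], [0, -0.93, -0.845, 0, 0, 0, 0]],
  ],
)

```text
time_s: 0.9
ee_pos: [0.2899, 0.3981, 0.4048]
eef_rot: [180.0, -0.0, 166.1]
wrist_force: [-0.2, -0.6, -0.9]
gripper_width: 0.0872
```

Call:
play_rows(
  series=[
    [[0, -0.93, -0.845, 0, 0, 0, 0], [0, -0.93, -0.845, 0, 0, 0, 0], [0, -0.93, -0.845, 0, 0, 0, 0], [0, -0.93, -0.845, 0, 0, 0, 0], [0, -0.93, -0.845, 0, 0, 0, 0], [0, -0.93, -0.845, 0, 0, 0, 0], [0, -0.93, -0.845, 0, 0, 0, 0]],
  ],
)

```text
time_s: 1.78
ee_pos: [0.4291, 0.1913, 0.4046]
eef_rot: [180.0, -0.0, 166.3]
wrist_force: [-0.4, -0.3, -0.1]
gripper_width: 0.0871
```

```bash
python3 - <<'E'
from k import *
for i in range(2): applied([-.93,-.845,0,0,0,0])
show(); grab(['wrist','top'],'b')
E
```

```text
t 1.775 meas [0.4291 0.1913 0.4046] err mm [-1.1  1.6 -0.4] rot err 0.18 F [-0.4 -0.3 -0.1] T [-0.05  0.03 -0.01] w 0.0871 j [ 14.4  -9.1 109.8   0.   79.4 -61.9]
```

View pics/b_wrist.png

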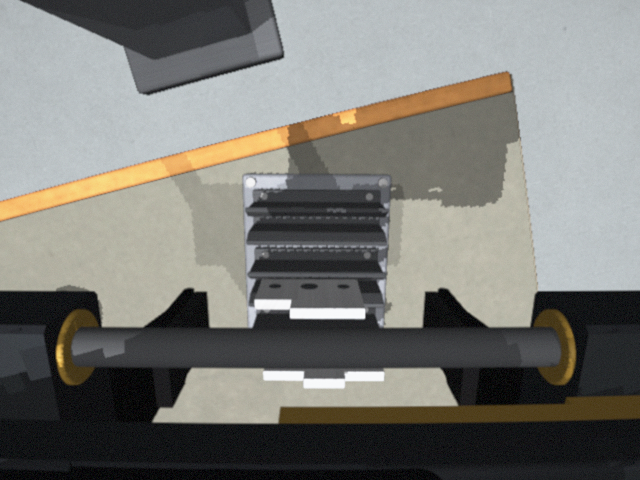

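```bash
python3 - <<'E'
from h import *
c=load('b')['wrist']['color'][160:345,225:405]
cv2.imwrite('pics/zb.png',cv2.resize(c,None,fx=4,fy=4,interpolation=cv2.INTER_CUBIC))
E
```

```text
(no output)
```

View pics/zb.png

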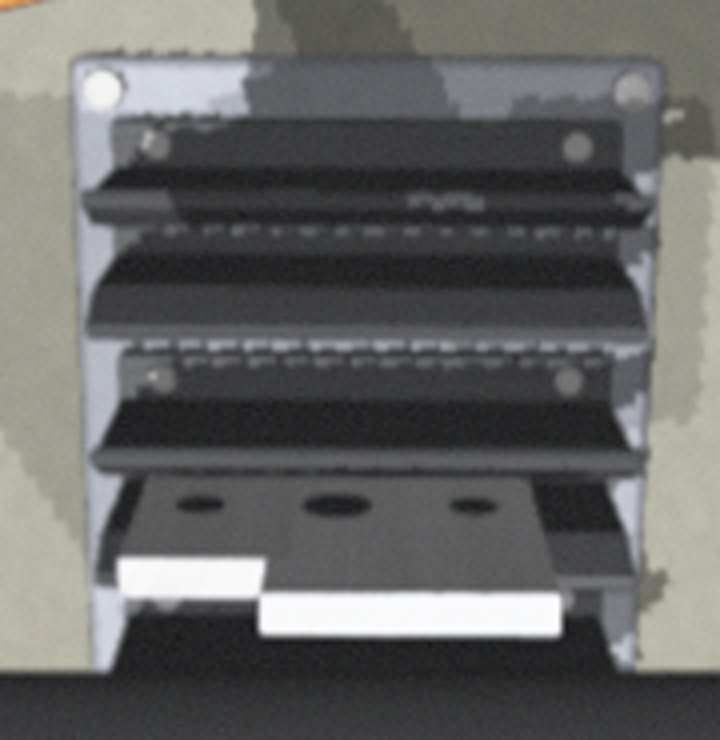

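```bash
python3 - <<'E'
from h import *
d=load('b')['wrist']
up=lambda x,y:((x+.5)/4-.5+225,(y+.5)/4-.5+160)
P={k:onz(d,up(*v),z) for k,v,z in [('nL',(90,219),.057),('nR',(645,219),.057),('fL',(90,334),.057),('fR',(645,336),.057),('bL',(70,60),.008),('bR',(663,63),.008),('tL',(258,634),.11),('tR',(560,636),.11)]}
for k,v in P.items(): print(k,v.round(4))
print('gap',np.linalg.norm(P['nL'][:2]-P['fL'][:2]),'len',np.linalg.norm(P['nL']-P['nR']),'base',np.linalg.norm(P['bL']-P['bR']))
m=sum(P[k] for k in['nL','nR','fL','fR'])/4;print('slot',m)
for a,b in (('nL','nR'),('fL','fR'),('bL','bR'),('tL','tR')):
    e=P[b]-P[a];print(a,np.degrees(np.arctan2(e[1],e[0])))
yd=P['nR']-P['nL']+P['fR']-P['fL'];a=np.arctan2(yd[1],yd[0]);xd=np.array([np.sin(a),-np.cos(a)])
bm=(P['bL']+P['bR'])/2;print('slot from base edge', bm[:2]+xd*.036, xd)
E
```

```text
nL [0.4074 0.1436 0.057 ]
nR [0.4326 0.247  0.057 ]
fL [0.4293 0.1374 0.057 ]
fR [0.4553 0.2425 0.057 ]
bL [0.3798 0.1392 0.008 ]
bR [0.4107 0.2633 0.008 ]
tL [0.4761 0.1622 0.11  ]
tR [0.4888 0.2125 0.11  ]
gap 0.02276630294602621 len 0.10642906652613375 base 0.1278601208921236
slot [0.43114531 0.19262593 0.057     ]
nL 76.30069717683617
fL 76.08403931568127
bL 76.01716991650099
tL 75.85253406136268
slot from base edge [0.43022481 0.19268588] [ 0.97109855 -0.23867887]
```

```bash
cat >> k.py <<'E'
phi=np.radians(-9.6)
yt=np.array([np.cos(phi),np.sin(phi),0]);hh=np.array([-np.sin(phi),np.cos(phi),0])
zt=hh*.5+np.array([0,0,np.sqrt(.75)]);xt=np.cross(yt,zt)
Rg=frame(-zt,-xt)
E
python3 - <<'E'
from k import *
P=np.array([.480,-.3225,.144])
p0,R0=cmd();p1=P+.229*zt
mid=(p0+p1)/2;Rm=Ro.concatenate([R0,Rg]).mean()
print(p1,Rg.as_euler('xyz',degrees=True))
g=goal(mid,Rm);print(g.round(3)); g=g.round(3);applied(g);g=goal(p1,Rg).round(3);print(g);applied(g)
E
```

```text
[ 0.49909502 -0.20960345  0.34231982] [-150.     0.   170.4]
[-0.406 -0.928  0.157  0.167 -0.006 -0.023]
[-0.371 -0.869  0.397  0.166 -0.006 -0.023]
```

Call:
play_rows(
  series=[
    [[0, -0.406, -0.928, 0.157, 0.167, -0.006, -0.023], [0, -0.406, -0.928, 0.157, 0.167, -0.006, -0.023], [0, -0.406, -0.928, 0.157, 0.167, -0.006, -0.023], [0, -0.406, -0.928, 0.157, 0.167, -0.006, -0.023], [0, -0.406, -0.928, 0.157, 0.167, -0.006, -0.023]],
  ],
)

```text
time_s: 2.5
ee_pos: [0.4643, -0.01, 0.3732]
eef_rot: [-165.0, 0.2, 168.2]
wrist_force: [-0.0, 0.4, -0.1]
gripper_width: 0.0871
```

Call:
play_rows(
  series=[
    [[0, -0.371, -0.869, 0.397, 0.166, -0.006, -0.023], [0, -0.371, -0.869, 0.397, 0.166, -0.006, -0.023], [0, -0.371, -0.869, 0.397, 0.166, -0.006, -0.023], [0, -0.371, -0.869, 0.397, 0.166, -0.006, -0.023], [0, -0.371, -0.869, 0.397, 0.166, -0.006, -0.023], [0, -0.371, -0.869, 0.397, 0.166, -0.006, -0.023], [0, -0.371, -0.869, 0.397, 0.166, -0.006, -0.023]],
  ],
)

```text
time_s: 3.38
ee_pos: [0.499, -0.2081, 0.3425]
eef_rot: [-150.0, 0.0, 170.5]
wrist_force: [-0.3, -0.8, -0.2]
gripper_width: 0.0875
```

```bash
python3 - <<'E'
from k import *
show(); d=grab(['wrist','side','top'],'c')
E
```

```text
t 3.375 meas [ 0.499  -0.2081  0.3425] err mm [-0.1  1.4  0.2] rot err 0.12 F [-0.3 -0.8 -0.2] T [ 0.26 -0.05 -0.02] w 0.0875 j [-22.7   3.8 106.6 -32.2  65.8 -90.7]
```

View pics/c_wrist.png

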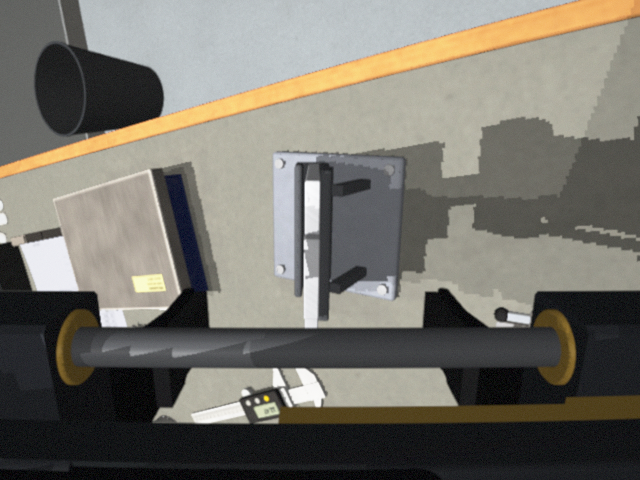

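View pics/c_side.png

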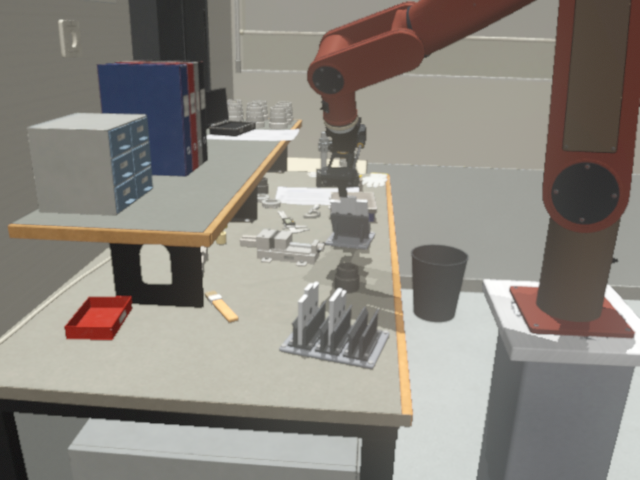

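```bash
python3 - <<'E'
from h import *
c=load('c')['wrist']['color'][145:335,250:420]
cv2.imwrite('pics/zc.png',cv2.resize(c,None,fx=4,fy=4,interpolation=cv2.INTER_CUBIC))
E
```

```text
(no output)
```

View pics/zc.png

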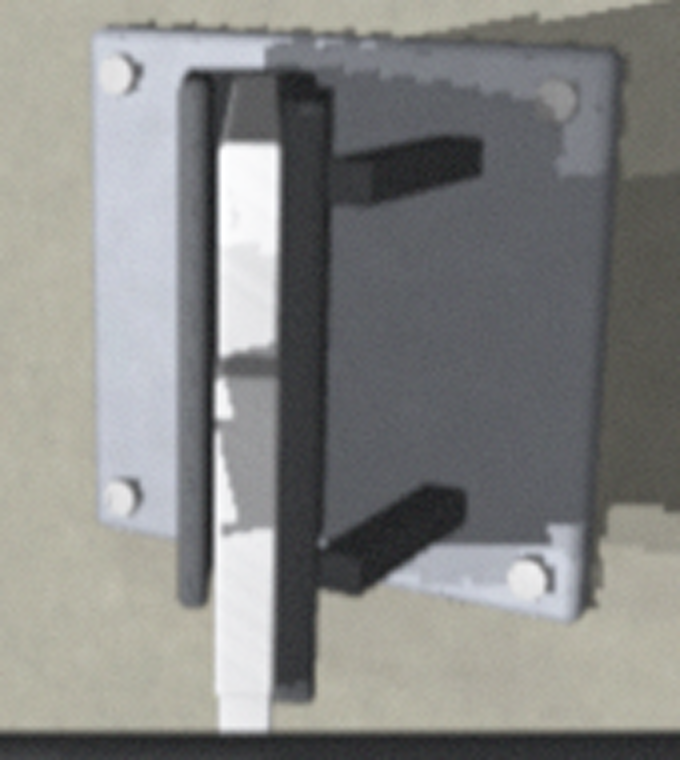

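```bash
python3 - <<'E'
from k import *
d=load('c')['wrist']
up=lambda x,y:((x+.5)/4-.5+250,(y+.5)/4-.5+145)
P=np.array([.480,-.3225,.144]);p,R=rget()
def pl(uv,off=0):
    o,v=ray(d,uv);q=o+v*(np.dot(zt,P+zt*off-o)/np.dot(zt,v));return q
for n,xy,off in [('step-near L',(219,142),-.012),('R',(280,142),-.012),('tongue near L',(214,378),0),('R',(277,378),0),('tongue far L',(216,695),0),('R',(271,695),0)]:
    q=pl(up(*xy),off);print(n,q.round(4),'tool',R.inv().apply(q-p).round(4))
E
```

```text
step-near L [ 0.4323 -0.3235  0.1353] tool [ 0.0466 -0.004   0.2414]
R [ 0.4335 -0.3169  0.1314] tool [0.0466 0.0037 0.2414]
tongue near L [ 0.4609 -0.3227  0.146 ] tool [ 0.0186 -0.0046  0.2294]
R [ 0.462 -0.316  0.142] tool [0.0186 0.0033 0.2294]
tongue far L [ 0.5031 -0.3299  0.146 ] tool [-0.0242 -0.0046  0.2295]
R [ 0.5041 -0.3237  0.1424] tool [-0.0242  0.0026  0.2295]
```

Call:
play_rows(
  series=[
    [[0, -0.015, -0.002, 0.15, 0, 0, 0], [0, -0.015, -0.002, 0.3, 0, 0, 0], [0, -0.015, -0.002, 0.4, 0, 0, 0], [0, -0.015, -0.002, 0.5, 0, 0, 0], [0, -0.015, -0.002, 0.5, 0, 0, 0], [0, -0.015, -0.002, 0.5, 0, 0, 0]],
  ],
)

```text
time_s: 4.28
ee_pos: [0.4936, -0.2599, 0.2563]
eef_rot: [-150.0, 0.0, 170.4]
wrist_force: [-0.5, -0.0, 0.8]
gripper_width: 0.0868
```

```bash
python3 - <<'E'
from k import *
applied([-.015,-.002,.5,0,0,0])
show(); d=grab(['wrist'],'d')
E
```

```text
t 4.275 meas [ 0.4936 -0.2599  0.2563] err mm [ 0.  -0.3  0.4] rot err 0.05 F [-0.5 -0.   0.8] T [ 0.27 -0.04 -0.02] w 0.0868 j [-28.   11.8 108.2 -35.2  55.3 -89.1]
```

View pics/d_wrist.png

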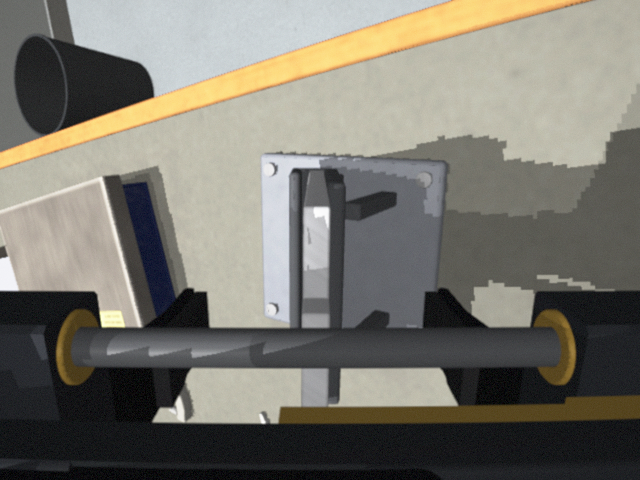

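The plate is centred at column 316 between the fingers, so I'll close now.

Call:
play_rows(
  series=[
    [[255, 0, 0, 0, 0, 0, 0], [255, 0, 0, 0, 0, 0, 0], [255, 0, 0, 0, 0, 0, 0], [255, 0, 0, 0, 0, 0, 0], [255, 0, 0, 0, 0, 0, 0], [255, 0, 0, 0, 0, 0, 0], [255, 0, 0, 0, 0, 0, 0], [255, 0, 0, 0, 0, 0, 0]],
  ],
  squeeze=30,
)

```text
time_s: 5.32
ee_pos: [0.4932, -0.2598, 0.2557]
eef_rot: [-150.0, -0.0, 170.4]
wrist_force: [0.5, -0.3, 0.1]
gripper_width: 0.0149
```

```bash
python3 - <<'E'
from k import *
show()
E
```

```text
t 5.325 meas [ 0.4932 -0.2598  0.2557] err mm [-0.4 -0.2 -0.3] rot err 0.0 F [ 0.5 -0.3  0.1] T [ 0.32 -0.1  -0.03] w 0.0149 j [-28.   11.8 108.2 -35.2  55.3 -89.1]
```

Still closing at 15 mm.

Call:
play_rows(
  series=[
    [[255, 0, 0, 0, 0, 0, 0], [255, 0, 0, 0, 0, 0, 0], [255, 0, 0, 0, 0, 0, 0], [255, 0, 0, 0, 0, 0, 0]],
  ],
)

```text
time_s: 5.82
ee_pos: [0.4932, -0.2602, 0.2559]
eef_rot: [-150.0, -0.0, 170.4]
wrist_force: [-1.7, -5.9, 0.2]
gripper_width: 0.0077
```

```bash
python3 - <<'E'
from k import *
show()
E
```

```text
t 5.825 meas [ 0.4932 -0.2602  0.2559] err mm [-0.4 -0.6  0. ] rot err 0.05 F [-1.7 -5.9  0.2] T [-0.71  0.03 -0.23] w 0.0077 j [-28.1  11.8 108.2 -35.3  55.3 -89.1]
```

Call:
play_rows(
  series=[
    [[255, 0, 0, -0.05, 0, 0, 0], [255, 0, 0, -0.12, 0, 0, 0], [255, 0, 0, -0.22, 0, 0, 0], [255, 0, 0, -0.34, 0, 0, 0], [255, 0, 0, -0.46, 0, 0, 0], [255, 0, 0, -0.58, 0, 0, 0], [255, 0, 0, -0.68, 0, 0, 0], [255, 0, 0, -0.7, 0, 0, 0], [255, 0, 0, -0.7, 0, 0, 0]],
  ],
)

```text
time_s: 6.95
ee_pos: [0.5048, -0.1905, 0.376]
eef_rot: [-150.1, -0.1, 170.4]
wrist_force: [-0.1, 1.0, -2.7]
gripper_width: 0.008
```

```bash
python3 - <<'E'
from k import *
applied([0,0,-.7,0,0,0])
show(); d=grab(['wrist','side','top'],'e')
im=np.hstack([d['wrist']['color'][150:450,150:500],cv2.resize(d['side']['color'][120:320,260:460],(300,300)) ])
cv2.imwrite('pics/ze.png',im)
# goal at slot
sy=np.array([np.cos(np.radians(76.1)),np.sin(np.radians(76.1)),0]);sx=np.array([sy[1],-sy[0],0])
R2=frame([0,0,-1],sx)
p,R=cmd();print('rel rot',np.degrees((R.inv()*R2).as_rotvec()))
E
```

```text
t 6.95 meas [ 0.5048 -0.1905  0.376 ] err mm [-0.5  0.2 -1.2] rot err 0.09 F [-0.1  1.  -2.7] T [ 0.57 -0.08 -0.01] w 0.008 j [-20.7   2.1 104.6 -31.4  70.2 -91. ]
rel rot [-22.86287459  24.58934872  91.91071813]
```

View pics/ze.png

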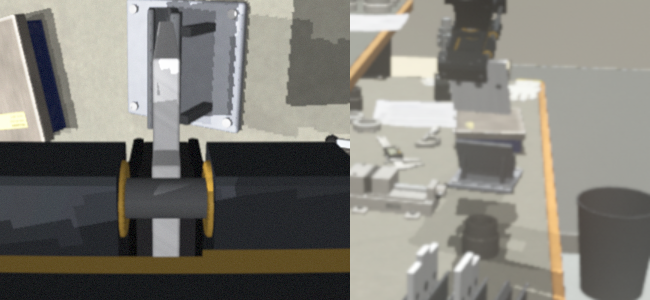

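```bash
cat >> k.py <<'E'
sy=np.array([np.cos(np.radians(76.1)),np.sin(np.radians(76.1)),0]);sx=np.array([sy[1],-sy[0],0])
R2=frame([0,0,-1],sx)
slot=np.array([.4307,.1926,.014])
E
python3 - <<'E'
from k import *
p0,R0=cmd();p1=np.array([slot[0],slot[1],.43])
mid=np.array([.47,0,.43]);Rm=Ro.concatenate([R0,R2]).mean()
g=goal(mid,Rm).round(3);print(g);applied(g);g=goal(p1,R2).round(3);print(g);applied(g)
E
```

```text
[ 0.334  0.657 -0.683 -0.127  0.137  0.511]
[ 0.907  0.323 -0.195 -0.127  0.136  0.51 ]
```

Call:
play_rows(
  series=[
    [[255, 0.06, 0.13, -0.25, -0.02, 0.02, 0.08], [255, 0.12, 0.25, -0.45, -0.045, 0.05, 0.18], [255, 0.2, 0.39, -0.6, -0.07, 0.075, 0.28], [255, 0.26, 0.52, -0.683, -0.095, 0.105, 0.38], [255, 0.31, 0.61, -0.683, -0.115, 0.125, 0.46], [255, 0.334, 0.657, -0.683, -0.127, 0.137, 0.511], [255, 0.334, 0.657, -0.683, -0.127, 0.137, 0.511], [255, 0.334, 0.657, -0.683, -0.127, 0.137, 0.511]],
  ],
)

```text
time_s: 8.1
ee_pos: [0.4698, -0.0007, 0.4295]
eef_rot: [-164.9, 6.6, 123.3]
wrist_force: [-1.1, 0.2, -2.3]
gripper_width: 0.0075
```

Call:
play_rows(
  series=[
    [[255, 0.13, 0.05, -0.03, -0.02, 0.02, 0.08], [255, 0.3, 0.11, -0.06, -0.045, 0.05, 0.18], [255, 0.47, 0.17, -0.1, -0.07, 0.075, 0.28], [255, 0.64, 0.23, -0.14, -0.095, 0.105, 0.38], [255, 0.8, 0.28, -0.17, -0.115, 0.125, 0.46], [255, 0.907, 0.323, -0.195, -0.127, 0.136, 0.51], [255, 0.907, 0.323, -0.195, -0.127, 0.136, 0.51], [255, 0.907, 0.323, -0.195, -0.127, 0.136, 0.51], [255, 0.907, 0.323, -0.195, -0.127, 0.136, 0.51], [255, 0.907, 0.323, -0.195, -0.127, 0.136, 0.51]],
  ],
)

```text
time_s: 9.35
ee_pos: [0.4306, 0.1917, 0.4297]
eef_rot: [-180.0, 0.1, 76.1]
wrist_force: [0.1, -0.0, -2.8]
gripper_width: 0.0077
```

```bash
python3 - <<'E'
from k import *
show(); d=grab(['wrist','side','top'],'f')
im=np.hstack([cv2.resize(d['side']['color'][200:380,240:420],(540,540))]);cv2.imwrite('pics/zf.png',im)
E
```

```text
t 9.35 meas [0.4306 0.1917 0.4297] err mm [-0.1 -0.8 -0.3] rot err 0.05 F [ 0.1 -0.  -2.8] T [-0.15  0.09 -0.03] w 0.0077 j [ 14.4  -9.9 107.7  -0.   82.2  28.3]
```

View pics/zf.png

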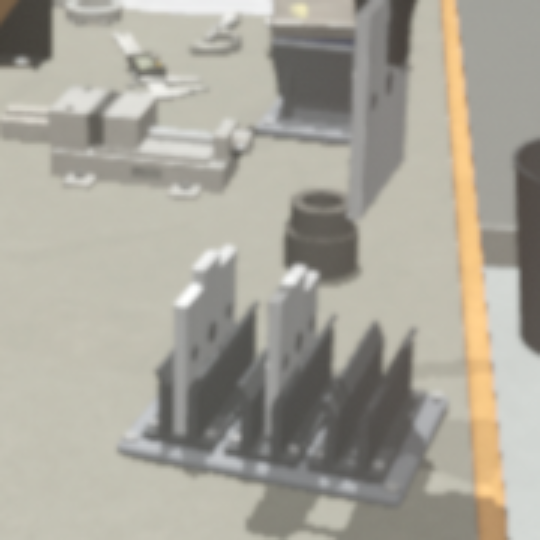

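View pics/f_wrist.png

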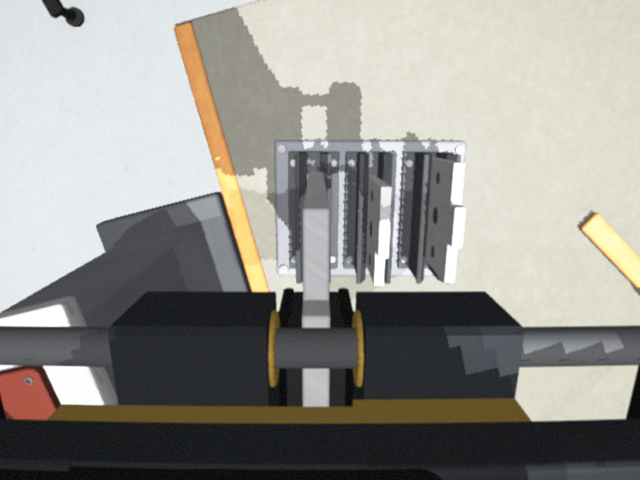

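```bash
python3 - <<'E'
from k import *
d=load('f');p,R=rget()
bm=p+np.array([0,0,-.2595])
for a in (-.004,.004):
  for b in (-.05,.05):
    q=bm+sx*a+sy*b; print(a,b,'side zf',((proj(d['side'],q)[0]-[240,200])*3).round(0),'wrist z',((proj(d['wrist'],q)[0]-[265,130])*4).round(0))
c=d['wrist']['color'][130:300,265:400];cv2.imwrite('pics/zfw.png',cv2.resize(c,None,fx=4,fy=4,interpolation=cv2.INTER_CUBIC))
E
```

```text
-0.004 -0.05 side zf [400. 158.] wrist z [170. 839.]
-0.004 0.05 side zf [356. 219.] wrist z [166. 171.]
0.004 -0.05 side zf [387. 156.] wrist z [223. 839.]
0.004 0.05 side zf [342. 217.] wrist z [225. 171.]
```

View pics/zfw.png

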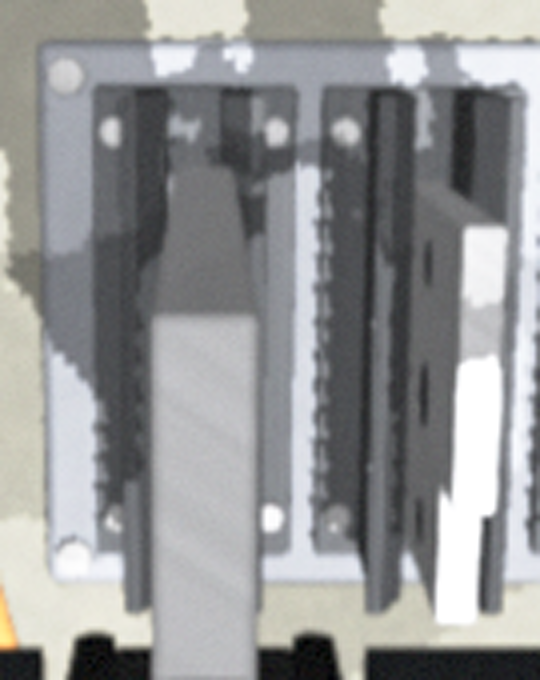

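```bash
python3 - <<'E'
from k import *
d=load('f')['wrist'];p,R=rget()
up=lambda x,y:((x+.5)/4-.5+265,(y+.5)/4-.5+130)
for n,xy,z in [('floorL',(169,100),.014),('floorR',(221,100),.014),('baseTL',(40,43),.008),('baseBL',(52,580),.008),('lipL',(126,610),.057),('lipR',(263,610),.057),('platL',(172,170),.170),('platR',(235,168),.170),('topL',(154,316),.288),('topR',(255,316),.288),('lipTL end',(135,92),.057)]:
    q=onz(d,up(*xy),z);print(n,q.round(4),'rel slot x,y mm',((q-slot)@sx*1000).round(1),((q-slot)@sy*1000).round(1),'rel tcp', ((q-p)@sx*1000).round(1),((q-p)@sy*1000).round(1))
E
```

```text
floorL [0.4366 0.2445 0.014 ] rel slot x,y mm -6.7 51.8 rel tcp -6.6 52.5
floorR [0.4479 0.2417 0.014 ] rel slot x,y mm 4.9 51.8 rel tcp 5.0 52.4
baseTL [0.4113 0.2636 0.008 ] rel slot x,y mm -35.9 64.2 rel tcp -35.7 64.9
baseBL [0.3806 0.1401 0.008 ] rel slot x,y mm -36.0 -63.0 rel tcp -35.9 -62.4
lipL [0.4025 0.1444 0.057 ] rel slot x,y mm -15.8 -53.6 rel tcp -15.7 -52.9
lipR [0.4311 0.1373 0.057 ] rel slot x,y mm 13.7 -53.6 rel tcp 13.8 -53.0
platL [0.4392 0.2417 0.17  ] rel slot x,y mm -3.5 49.7 rel tcp -3.4 50.4
platR [0.4477 0.2399 0.17  ] rel slot x,y mm 5.1 50.0 rel tcp 5.2 50.6
topL [0.4399 0.2415 0.288 ] rel slot x,y mm -2.8 49.7 rel tcp -2.7 50.3
topR [0.4468 0.2398 0.288 ] rel slot x,y mm 4.3 49.7 rel tcp 4.4 50.3
lipTL end [0.4317 0.2494 0.057 ] rel slot x,y mm -12.7 55.4 rel tcp -12.6 56.0
```

Call:
play_rows(
  series=[
    [[255, 0.004, -0.007, 0.1, 0, 0, 0], [255, 0.004, -0.007, 0.22, 0, 0, 0], [255, 0.004, -0.007, 0.34, 0, 0, 0], [255, 0.004, -0.007, 0.43, 0, 0, 0], [255, 0.004, -0.007, 0.48, 0, 0, 0], [255, 0.004, -0.007, 0.5, 0, 0, 0], [255, 0.004, -0.007, 0.5, 0, 0, 0]],
  ],
)

```text
time_s: 10.38
ee_pos: [0.4293, 0.1934, 0.3301]
eef_rot: [180.0, 0.0, 76.1]
wrist_force: [0.0, -0.4, -2.7]
gripper_width: 0.0075
```

```bash
python3 - <<'E'
from k import *
applied([.004,-.007,.5,0,0,0])
show(); d=grab(['wrist','side'],'g')
c=d['wrist']['color'][120:320,240:420];a=cv2.resize(c,None,fx=2.2,fy=2.2,interpolation=cv2.INTER_CUBIC)
b=cv2.resize(d['side']['color'][265:375,285:405],(400,a.shape[0]),interpolation=cv2.INTER_CUBIC);cv2.imwrite('pics/zg.png',np.hstack([a,b]))
E
```

```text
t 10.375 meas [0.4293 0.1934 0.3301] err mm [-0.1 -0.1  0.1] rot err 0.03 F [ 0.  -0.4 -2.7] T [-0.13  0.1   0.  ] w 0.0075 j [ 14.7  -4.9 114.2  -0.   70.7  28.6]
```

View pics/zg.png

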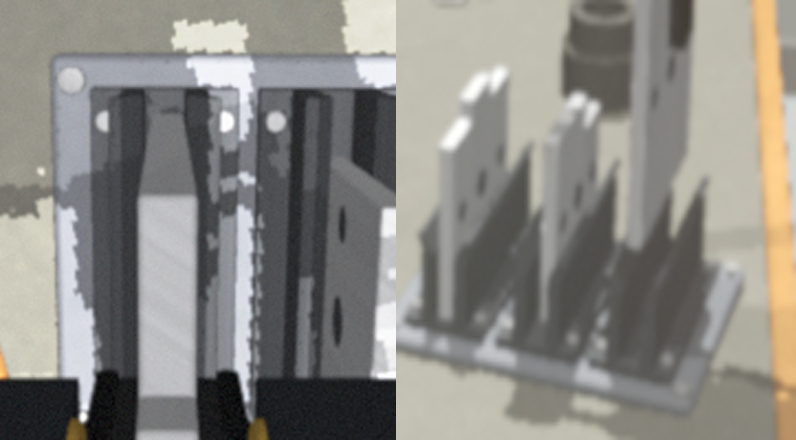

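```bash
python3 - <<'E'
from k import *
c=load('g')['wrist']['color'][145:245,270:360];cv2.imwrite('pics/zg2.png',cv2.resize(c,None,fx=7,fy=7,interpolation=cv2.INTER_CUBIC))
E
```

```text
(no output)
```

View pics/zg2.png

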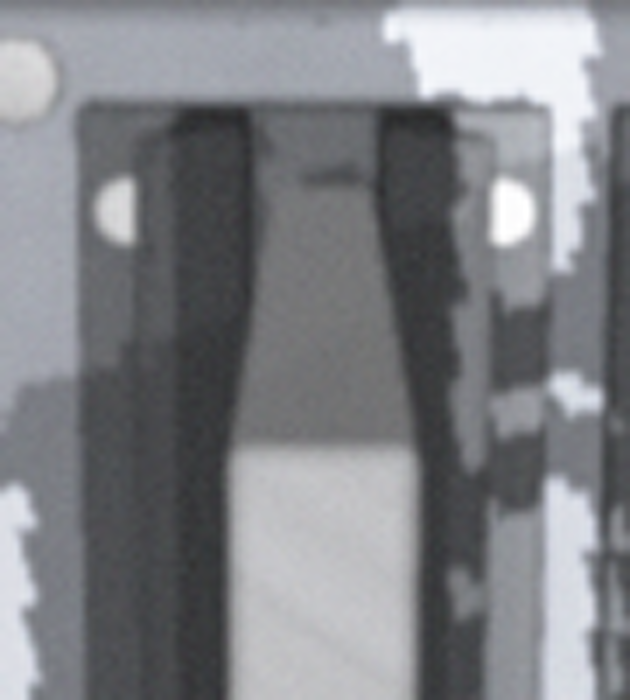

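The plate's bottom edge is within about 0.5 mm of the slot's centre line. I'll lower it in.

Call:
play_rows(
  series=[
    [[255, 0, -0.002, 0.04, 0, 0, 0], [255, 0, -0.002, 0.08, 0, 0, 0], [255, 0, -0.002, 0.12, 0, 0, 0], [255, 0, -0.002, 0.16, 0, 0, 0], [255, 0, -0.002, 0.2, 0, 0, 0], [255, 0, -0.002, 0.23, 0, 0, 0], [255, 0, -0.002, 0.25, 0, 0, 0], [255, 0, -0.002, 0.25, 0, 0, 0]],
  ],
)

```text
time_s: 11.48
ee_pos: [0.4286, 0.1934, 0.2795]
eef_rot: [-180.0, 0.1, 76.1]
wrist_force: [0.8, 0.1, -3.1]
gripper_width: 0.008
```

```bash
python3 - <<'E'
from k import *
applied([0,-.002,.25,0,0,0])
show()
E
```

```text
t 11.475 meas [0.4286 0.1934 0.2795] err mm [-0.4 -0.2 -0.6] rot err 0.03 F [ 0.8  0.1 -3.1] T [-0.13  0.02  0.  ] w 0.008 j [ 14.7  -1.1 116.6  -0.   64.6  28.6]
```

Call:
play_rows(
  series=[
    [[255, 0, 0, 0.01, 0, 0, 0], [255, 0, 0, 0.02, 0, 0, 0], [255, 0, 0, 0.025, 0, 0, 0], [255, 0, 0, 0.025, 0, 0, 0]],
  ],
)

```text
time_s: 11.98
ee_pos: [0.4288, 0.1935, 0.2751]
eef_rot: [180.0, 0.0, 76.1]
wrist_force: [-1.5, 0.2, 0.5]
gripper_width: 0.0079
```

Call:
play_rows(
  series=[
    [[255, 0, 0, 0.003, 0, 0, 0], [255, 0, 0, 0.005, 0, 0, 0], [255, 0, 0, 0.005, 0, 0, 0]],
  ],
)

```text
time_s: 12.35
ee_pos: [0.429, 0.1936, 0.275]
eef_rot: [180.0, 0.0, 76.1]
wrist_force: [-3.1, -0.0, 8.3]
gripper_width: 0.0077
```

```bash
python3 - <<'E'
from k import *
applied([0,0,.025,0,0,0]);applied([0,0,.005,0,0,0])
show(); d=grab(['side','wrist','top'],'h')
cv2.imwrite('pics/zh.png',cv2.resize(d['side']['color'][255:365,285:405],None,fx=6,fy=6,interpolation=cv2.INTER_CUBIC)[:600])
p,R=rget()
for z in (.014,.018):
  for a in (-.004,.004):
    q=np.r_[p[:2],z]+sx*a+sy*.05; print(z,a,((proj(d['side'],q)[0]-[285,255])*6).round(0), 'step top corner +sy',[((proj(d['side'],q+[0,0,h])[0]-[285,255])*6).round(0) for h in (.108,.118)])
E
```

```text
t 12.35 meas [0.429  0.1936 0.275 ] err mm [-0.1 -0.   0.9] rot err 0.02 F [-3.1 -0.   8.3] T [-0.5   1.15 -0.08] w 0.0077 j [ 14.7  -0.7 116.7  -0.   64.   28.6]
0.014 -0.004 [425. 606.] step top corner +sy [array([441., 270.]), array([442., 237.])]
0.014 0.004 [399. 601.] step top corner +sy [array([413., 265.]), array([414., 233.])]
0.018 -0.004 [426. 594.] step top corner +sy [array([441., 257.]), array([443., 224.])]
0.018 0.004 [399. 589.] step top corner +sy [array([414., 252.]), array([415., 220.])]
```

View pics/zh.png

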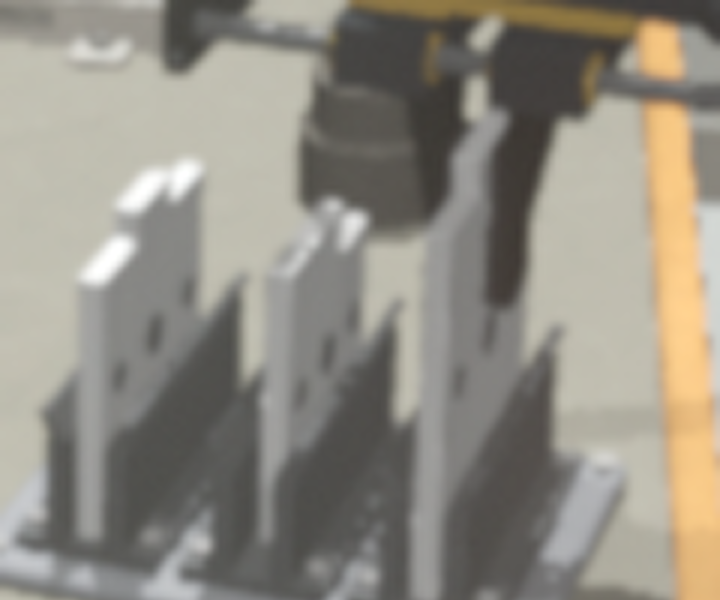

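View pics/h_wrist.png

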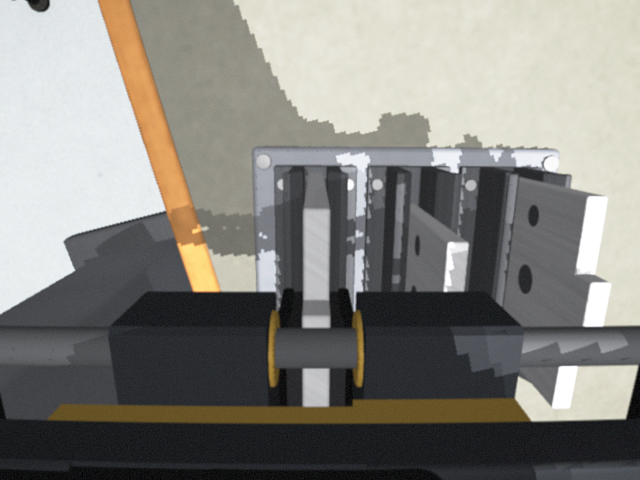

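Seated: contact came at the expected height, and in the side view the step corner at (441,240) matches the prediction for z=0.014. I'll ease the pressing, then open only part way, because the neighbouring template is 52 mm away.

Call:
play_rows(
  series=[
    [[255, 0, 0, -0.004, 0, 0, 0], [138, 0, 0, -0.004, 0, 0, 0], [138, 0, 0, -0.004, 0, 0, 0], [138, 0, 0, -0.004, 0, 0, 0], [138, 0, 0, -0.004, 0, 0, 0], [138, 0, 0, -0.004, 0, 0, 0], [138, 0, 0, -0.004, 0, 0, 0]],
  ],
)

```text
time_s: 13.38
ee_pos: [0.4287, 0.1934, 0.2745]
eef_rot: [-180.0, 0.0, 76.1]
wrist_force: [0.1, 0.2, 0.3]
gripper_width: 0.0396
```

```bash
python3 - <<'E'
from k import *
applied([0,0,-.004,0,0,0]);show(); d=grab(['side','wrist'],'i')
cv2.imwrite('pics/zi.png',np.hstack([cv2.resize(d['side']['color'][255:375,285:405],(400,400),interpolation=cv2.INTER_CUBIC),d['wrist']['color'][80:480,130:530]]))
E
```

```text
t 13.375 meas [0.4287 0.1934 0.2745] err mm [-0.3 -0.2 -0.3] rot err 0.0 F [0.1 0.2 0.3] T [-0.08  0.08  0.04] w 0.0396 j [ 14.7  -0.7 116.8  -0.   64.   28.6]
```

View pics/zi.png

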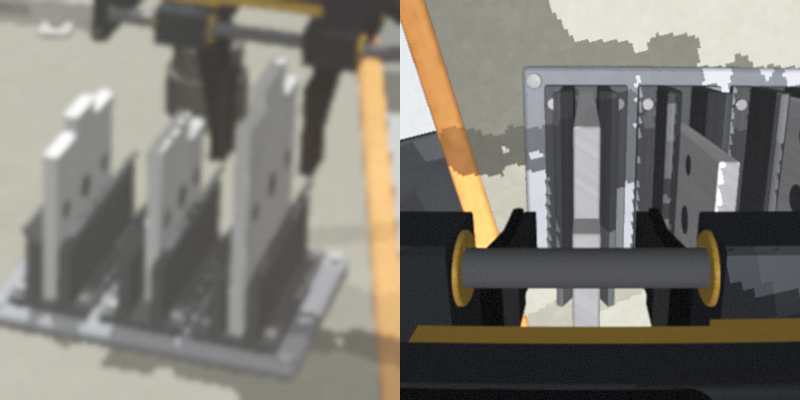

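The plate stands free and upright with clearance on both sides. I'll withdraw straight up.

Call:
play_rows(
  series=[
    [[138, 0, 0, -0.08, 0, 0, 0], [138, 0, 0, -0.25, 0, 0, 0], [138, 0, 0, -0.45, 0, 0, 0], [138, 0, 0, -0.65, 0, 0, 0], [138, 0, 0, -0.8, 0, 0, 0], [138, 0, 0, -0.8, 0, 0, 0], [138, 0, 0, -0.8, 0, 0, 0]],
  ],
)

```text
time_s: 14.35
ee_pos: [0.4285, 0.1935, 0.4343]
eef_rot: [-180.0, 0.0, 76.1]
wrist_force: [-0.2, 0.5, -0.0]
gripper_width: 0.0398
```

```bash
python3 - <<'E'
from k import *
applied([0,0,-.8,0,0,0]);show(); d=grab(['side','wrist','top'],'j')
cv2.imwrite('pics/zj.png',np.hstack([cv2.resize(d['side']['color'][255:375,285:405],(400,400),interpolation=cv2.INTER_CUBIC),d['wrist']['color'][80:480,200:600]]))
b=np.array([.4287,.1934,.014])
for h,yy in((0,.05),(.118,.05),(.13,.022)):
  for a in (-.004,.004):
    print(h,a,((proj(d['side'],b+[0,0,h]+sx*a+sy*yy)[0]-[285,255])*10/3).round(0),(proj(d['wrist'],b+[0,0,h]+sx*a+sy*yy)[0]-[200,80]+[400,0]).round(0))
E
```

```text
t 14.35 meas [0.4285 0.1935 0.4343] err mm [-0.6 -0.3 -0.6] rot err 0.02 F [-0.2  0.5 -0. ] T [-0.09  0.08 -0.01] w 0.0398 j [ 14.7 -10.2 107.5  -0.   82.8  28.6]
0 -0.004 [237. 336.] [511.  77.]
0 0.004 [222. 333.] [520.  77.]
0.118 -0.004 [246. 132.] [509.  87.]
0.118 0.004 [231. 129.] [522.  87.]
0.13 -0.004 [261.  88.] [509. 134.]
0.13 0.004 [246.  86.] [522. 134.]
```

View pics/zj.png

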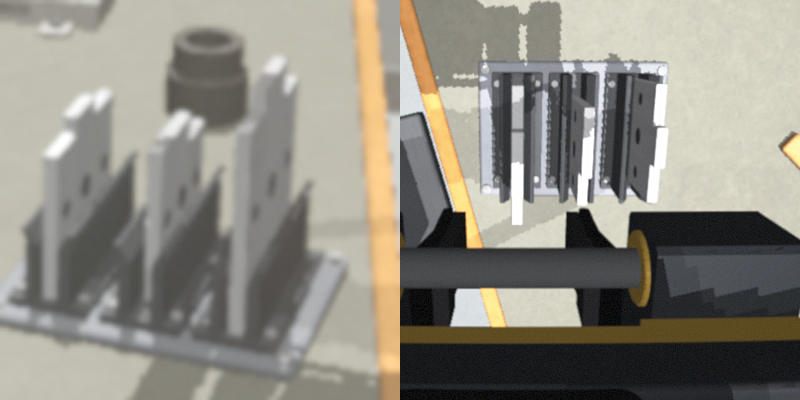

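The template's bottom corner (about (237,336)) and step corner (about (246,132)) sit where a plate on the slot floor should project. The small templates and bush look unmoved.

```bash
python3 -c "
from rig import ctrl
print(ctrl.close_job())"
```

```text
the job is handed in; nothing more can be done
None
```

I gripped the large template across its thickness and drew it about 140 mm out of the rest along its own slope. I turned it upright over the rack's empty slot (the one nearest the robot) and lowered it until the wrist force showed contact. I then opened the gripper part way (40 mm), backed it straight up and handed in the job at about 14.4 s. The hand-in gave no verdict.

**Last checks:**
- **Height:** contact came about 1.5 mm above the height I had predicted. The side view after release agrees with a plate standing on the slot floor.
- **Position:** the plate stands upright. It was within about 0.5 mm of the slot's centre line just before going in, and about 1 mm from centre along the slot.
- **Release:** the wrist force was near zero once the fingers opened, and the arm ended clear of everything.
- **Other objects:** the small templates and the bush look unmoved in the pictures; I did not measure their positions again.

No check failed. The only disagreement, apart from that 1.5 mm, was 1 to 5 mm between camera estimates of the slot position, which the close-up wrist views settled.

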